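# Pack, stack and latch the nursery pot crate

## Task

Pack away the nursery pots: turn the crate's latch until it clicks over to open, stand every square nursery pot upright inside the crate, then set the top tray down on the crate (do not drop it) so that all four lugs are down in the corner sockets. Last, turn the latch back until it clicks shut over the tray's rim; leave the white ceramic pot where it is.

Things in the scene. Friction and masses are not known exactly. Their poses are not given: they have to be found in the camera images.
- crate: Steel crate fixed to the bench, 240 (x) x 180 (y) mm. Origin: centre of its underside, z up. Floor top at z = 6 mm, 4 mm walls up to z = 30 mm. Four 30 mm square corner posts centred at x = +-105, y = +-75 mm, tops at z = 85 mm, each with a 19 mm square socket 22 mm deep. Pots fit 2 x 2, at about x = +-52, y = +-42 mm, with room for fingers closing along x. Latch column at x = 0, y = 130 mm.
- crate_seat (a point): Point at x = 0, y = 0, z = 85 mm in the crate's frame: where the top tray's origin comes to lie when the tray is fully seated. Axes as the crate's.
- latch (a joint): Turn latch on the column, rad about the vertical, growing anticlockwise seen from above: 0 = shut (tongue over the crate's edge, pointing to the crate's -y), 1.4 = open (tongue along the crate's side, clear of the tray). Detent: rests at 0 or 1.4, clicks over at 0.7 and snaps on to the next rest; peak torque about 0.2 N m; stops at -0.1 and 1.5. Starts shut.
- latch_grip (a point): Centre of the latch's black grip bar, on the turning axis, 153 mm above the crate's underside; turns with the latch, z up. Bar along y: 60 long, 14 wide (x), 35 mm tall, top 17 mm above this point. Below it a tongue 16 mm wide reaches 62 mm along -y; its top is 28 mm and its underside 34 mm below this point, 4 mm above a seated tray's rim.
- top_tray: Grey plastic tray, 240 (x) x 180 (y) mm, 30 mm deep, about 450 g. Origin: centre of the underside of its floor, z up. Four round lugs, 14 mm thick, 16 mm long, with tapered ends, point down at x = +-105, y = +-75 mm; on the bench it stands on them, origin 16 mm up. Fits the crate either way round (half turn).
- tray_handle (a point): Centre of the tray's bridge handle, 42 mm above the tray's origin: a bar along the tray's y, 14 mm wide in x, 16 mm tall, with a 30 mm gap below, free for 100 mm of its length between its two feet. Axes as the tray's.
- pot0: Square open-topped nursery pot (up to four alike; only some are present), 50 x 50 mm and 62 mm tall, 3 mm walls, 90 g, closed floor. Origin: centre of its underside; z up, x and y square to its sides. Grip it across two outer sides. At the start it stands upright on the bench.
- pot1: Square open-topped nursery pot (up to four alike; only some are present), 50 x 50 mm and 62 mm tall, 3 mm walls, 90 g, closed floor. Origin: centre of its underside; z up, x and y square to its sides. Grip it across two outer sides. At the start it stands upright on the bench.
- pot2: Square open-topped nursery pot (up to four alike; only some are present), 50 x 50 mm and 62 mm tall, 3 mm walls, 90 g, closed floor. Origin: centre of its underside; z up, x and y square to its sides. Grip it across two outer sides. At the start it stands upright on the bench.
- pot3: Square open-topped nursery pot (up to four alike; only some are present), 50 x 50 mm and 62 mm tall, 3 mm walls, 90 g, closed floor. Origin: centre of its underside; z up, x and y square to its sides. Grip it across two outer sides. At the start it stands upright on the bench.
- ceramic_pot: Bystander: white round ceramic flower pot, 76 mm across, 75 mm tall, among the pots. Origin: centre of its underside.

How it is judged:
On the way, in this order (a step that is already met when the one before it is completed fails the run):
1. the latch has clicked open (value of joint latch above 1.15 rad), for 0.2 s.
2. with the latch open, every pot stands in the crate and the top tray is seated on it, lugs in sockets (x of pot0 in the frame of crate between -0.092 and 0.092 m and y of pot0 in the frame of crate between -0.07 and 0.07 m and z of pot0 in the frame of crate between -0.002 and 0.016 m and angle between each of pot0, pot1, pot2, pot3's own z axis and vertical below 0.17 rad and x of pot1 in the frame of crate between -0.092 and 0.092 m and y of pot1 in the frame of crate between -0.07 and 0.07 m and z of pot1 in the frame of crate between -0.002 and 0.016 m and x of pot2 in the frame of crate between -0.092 and 0.092 m and y of pot2 in the frame of crate between -0.07 and 0.07 m and z of pot2 in the frame of crate between -0.002 and 0.016 m and x of pot3 in the frame of crate between -0.092 and 0.092 m and y of pot3 in the frame of crate between -0.07 and 0.07 m and z of pot3 in the frame of crate between -0.002 and 0.016 m and horizontal distance between top_tray and crate_seat below 0.005 m and z of top_tray in the frame of crate between 0.081 and 0.089 m and angle between top_tray's own z axis and vertical below 0.04 rad and angle between the x axis of top_tray and the x axis of crate, either way round below 0.06 rad and value of joint latch above 1.15 rad), for 0.3 s.
3. the latch has clicked shut again over the tray (value of joint latch below 0.25 rad and horizontal distance between top_tray and crate_seat below 0.005 m and z of top_tray in the frame of crate between 0.081 and 0.089 m and angle between top_tray's own z axis and vertical below 0.04 rad and angle between the x axis of top_tray and the x axis of crate, either way round below 0.06 rad), for 0.2 s.
At the end, for the whole second after the job is handed in: Every pot present stands upright (10 degrees) on the crate's floor; the top tray's origin is within 5 mm sideways and 4 mm in height of crate_seat, level within 2.3 and lined up within 3.4 degrees (either way round); the latch is shut (below 0.25 rad); all at rest (all of step 3 and x of pot0 in the frame of crate between -0.092 and 0.092 m and y of pot0 in the frame of crate between -0.07 and 0.07 m and z of pot0 in the frame of crate between -0.002 and 0.016 m and angle between each of pot0, pot1, pot2, pot3's own z axis and vertical below 0.17 rad and x of pot1 in the frame of crate between -0.092 and 0.092 m and y of pot1 in the frame of crate between -0.07 and 0.07 m and z of pot1 in the frame of crate between -0.002 and 0.016 m and x of pot2 in the frame of crate between -0.092 and 0.092 m and y of pot2 in the frame of crate between -0.07 and 0.07 m and z of pot2 in the frame of crate between -0.002 and 0.016 m and x of pot3 in the frame of crate between -0.092 and 0.092 m and y of pot3 in the frame of crate between -0.07 and 0.07 m and z of pot3 in the frame of crate between -0.002 and 0.016 m and linear speed of each of top_tray, pot0, pot1, pot2, pot3 below 0.02 m/s and value of joint latch above -0.15 rad); the robot touches nothing.
It fails at once if the top tray is let fall (faster than 0.7 m/s while not held) (linear speed of top_tray above 0.7 m/s and contact force between the fingers and top_tray below 0.3 N).
It fails at once if the ceramic pot is moved by more than 50 mm (distance of ceramic_pot from where it was at the start of the episode above 0.05 m).
Of pot0, pot1, pot2, pot3 only 2 to 4 are there at a start; the rules pass over those that are not, and their reading is None.
At some moment in a run one of pot0, pot1, pot2, pot3 may be knocked a few centimetres aside while the robot is not near it.
It also fails if it takes over 210 s, if anything falls off the work surface, if the arm or the gripper's body presses on something with over 40 N, if the wrist force passes 120 N, or if a joint passes its speed limit or range.

## Robot

A 7-joint arm with a two-finger parallel gripper is mounted at the origin on the work surface. World frame = base frame: x ahead of the robot, y to its left, z up, the work surface at z = 0. Lengths are in m, angles in rad, forces in N, time in s.
With the tool pointing down it reaches from about 0.4 to 0.85 m from the base axis. Payload 6.9 kg.
Tool frame: the origin (TCP) lies midway between the tips of the shut fingers; the grasp point (between the pads) lies behind it (ctrl.pinch_z is the z of the grasp point in the tool frame, in m); z points along the fingers, y is the line along which they close (so a half turn about z gives the same grasp; the last joint's range is limited). The gripper opens to 85 mm and grips with 20 to 120 N. Pads are 22 mm wide; open, the fingers measure 114 mm over their backs; the gripper's body (76 mm by 85 mm) begins 54 mm behind the grasp point. The pads swing forward as they close: fully open they stand 13 mm farther back than shut.
Start: joints at [1.302, 0.507, -0.238, 1.5, 0.126, 1.149, -0.155], TCP at [0.228, -0.582, 0.231] pointing down, gripper open.
Joint ranges: [-3.08, 3.08], [-0.24, 2.05], [-1.43, 1.35], [0, 2.5], [-1.52, 4.66], [0.17, 1.96], [-2.89, 2.89]. Speed limits (rad/s): [2.39, 2.39, 3.14, 3.14, 3.14, 3.14, 3.14].

## Interface

Orientations are given as a unit quaternion [w, x, y, z].
In Python, from station import ctrl, get_state, vision, ticket, models gives the robot as it stands. Calls block until the motion is done:
- ctrl.movep(position, orientation): joint-space move of the TCP to a pose.
- ctrl.movel(position, frame=None, max_speed=0.15): straight line of the TCP; frame=None keeps the orientation; max_speed is the mean speed in m/s.
- ctrl.set_joints(angles): joint-space move.
- ctrl.ungrasp() and ctrl.close_gripper(force=None): open the fingers fully, or close them until they stop; force is the grip in N (None keeps the last).
- ctrl.pause(seconds).
- ctrl.ik(position, orientation): joint angles nearest the present ones, or None.
- get_state(): the state.
- vision.grab_frame(name): name is "scene" or "top"; returns (picture, depth): 420x560x3 uint8, blue, green, red; 420x560 float32, m along the optical axis (not along the pixel's ray), 0 where there is no reading.
- vision.camera_info(name): a dict with "mtx" (3x3 intrinsics, pixels), "R" (3x3) and "t" (3): a world point X has camera coordinates R X + t. Camera axes: x right, y down, z forward; pixel columns grow to the right and rows downward; lengths in m; the calibration is good to about 2 mm. A picture is of the moment at which its call begins. camera_info takes no time and is no camera call.
A pose or a line that the arm cannot do raises ctrl.Unreachable and nothing moves.
- ticket.close_job(): hands the job in; it is judged then, once.
Trained networks look in the newest picture that a camera, given by its name, has taken for a name from the list of things; names that differ only in an ending like _2 or _b are one class to them, and where a whole thing is asked for, a point or a joint stands for the part that bears it (a point fixed in the world has none). Each returns a list of dicts, best first, with "p" (0 to 1); they miss things now and then, are a little off and sometimes report something else, mostly with a low value. They report only what shows in the picture. A call takes as long as a camera call.
- models.recognise(camera, target): "point" ([column, row] in pixels, amid what is visible of it).
- models.masks_of(camera, target): "mask" (420x560 bool, what is visible of it) and "point" ([column, row] in pixels, amid what is visible of it).
The state is a dict: "time": time; "qpos": joint angles; "qd": joint speeds; "tau": joint torques, N m; "tcp_pos": TCP position; "eef_rot": TCP orientation; "contact_force": force on the tool from outside, world axes, zero at the start; "wrist_torque": the same for the moment, N m; "width": finger opening in m; "gripper_force": force on a finger pad.
Only numpy, scipy, OpenCV 4.12 (cv2) and the standard library are available. Lean on these libraries where they do the work, as an engineer would, in place of code of your own. Each camera call takes 0.05 s, during which the arm holds its last target. There are 200 camera calls.

## Working session

There is one attempt and no reset: what is moved stays moved. The work goes in short steps, each a Python script; the robot and the scene stay as the last script left them, time stands still between calls to the robot, and variables do not carry over. Pictures are saved under pics/ and viewed, at most 14 in all, crops included, and the job is handed in when it is done.

```bash
ls; mkdir -p pics
cat > h.py <<'E'
import numpy as np, cv2
from station import ctrl, get_state, vision, ticket, models
def cloud(cam):
    im,d=vision.grab_frame(cam); c=vision.camera_info(cam)
    v,u=np.mgrid[:420,:560]; K=c["mtx"]; K=np.array(K)
    P=np.stack([(u-K[0,2])/K[0,0]*d,(v-K[1,2])/K[1,1]*d,d],-1)
    W=(P-np.array(c["t"]))@np.array(c["R"])
    W[d==0]=np.nan
    return im,W
E
python3 - <<'E'
from h import *
s=get_state();print({k:np.round(v,3) for k,v in s.items()},ctrl.pinch_z)
for c in("scene","top"):
    im,W=cloud(c);cv2.imwrite(f"pics/{c}0.png",im)
    np.save(f"{c}0.npy",W)
    for t in("pot0","crate","top_tray","tray_handle","latch","latch_grip","ceramic_pot"):
        for r in models.masks_of(c,t):
            m=r["mask"];p=W[m];p=p[~np.isnan(p[:,0])]
            print(c,t,round(r["p"],2),np.round(r["point"]),m.sum(),np.round(np.median(p,0),3) if len(p) else None,np.round(np.percentile(p,98,axis=0),3) if len(p) else None)
E
```

```text
pics
{'time': np.float64(0.0), 'qpos': array([ 1.302,  0.508, -0.238,  1.501,  0.126,  1.149, -0.155]), 'qd': array([-0.001,  0.001, -0.001,  0.001,  0.001,  0.   ,  0.001]), 'tau': array([-0.0000e+00, -6.2061e+01, -2.1870e+00, -2.4966e+01,  1.3000e-02,
        1.2000e-02, -0.0000e+00]), 'tcp_pos': array([ 0.228, -0.581,  0.23 ]), 'eef_rot': array([-0.001,  0.983,  0.186, -0.   ]), 'contact_force': array([-0.001, -0.379, -0.166]), 'wrist_torque': array([-0.045,  0.029, -0.018]), 'gripper_force': np.float64(0.0), 'width': np.float64(0.086)} -0.0187
scene pot0 0.93 [256. 277.] 775 [ 0.659 -0.033  0.038] [ 0.665 -0.009  0.063]
scene pot0 0.89 [234. 223.] 669 [ 0.472 -0.139  0.039] [ 0.493 -0.109  0.063]
scene pot0 0.61 [266. 249.] 647 [ 0.552 -0.039  0.042] [ 0.577 -0.008  0.063]
scene crate 0.69 [394. 270.] 8485 [0.558 0.282 0.009] [0.671 0.411 0.163]
scene top_tray 0.67 [447. 240.] 648 [0.557 0.372 0.147] [0.563 0.409 0.171]
scene top_tray 0.61 [164. 229.] 4811 [ 0.5   -0.332  0.022] [ 0.614 -0.238  0.066]
scene tray_handle 0.79 [160. 225.] 4747 [ 0.5   -0.333  0.022] [ 0.614 -0.239  
[... 224 characters left out ...]
0.009  0.064]
top pot0 0.6 [334. 253.] 580 [ 0.458 -0.145  0.008] [ 0.487 -0.111  0.063]
top crate 0.6 [160. 221.] 9221 [0.543 0.27  0.007] [0.663 0.405 0.167]
top crate 0.23 [ 97. 213.] 410 [0.545 0.364 0.159] [0.554 0.404 0.173]
top top_tray 0.62 [408. 243.] 7699 [ 0.484 -0.335  0.02 ] [ 0.605 -0.241  0.066]
top tray_handle 0.91 [406. 240.] 7727 [ 0.484 -0.334  0.02 ] [ 0.605 -0.241  0.066]
top latch 0.88 [102. 211.] 430 [0.546 0.362 0.157] [0.555 0.403 0.173]
top latch_grip 0.95 [ 97. 214.] 433 [0.546 0.364 0.157] [0.554 0.405 0.173]
top ceramic_pot 0.75 [286. 266.] 831 [ 0.426 -0.033  0.035] [0.457 0.003 0.077]
top ceramic_pot 0.59 [163. 222.] 9336 [0.544 0.271 0.007] [0.663 0.407 0.166]
```

```bash
python3 -c "
import cv2,numpy as np
cv2.imwrite('pics/both.png',cv2.resize(np.hstack([cv2.imread('pics/top0.png')]),(800,600)))"
```

```text
(no output)
```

View pics/both.png

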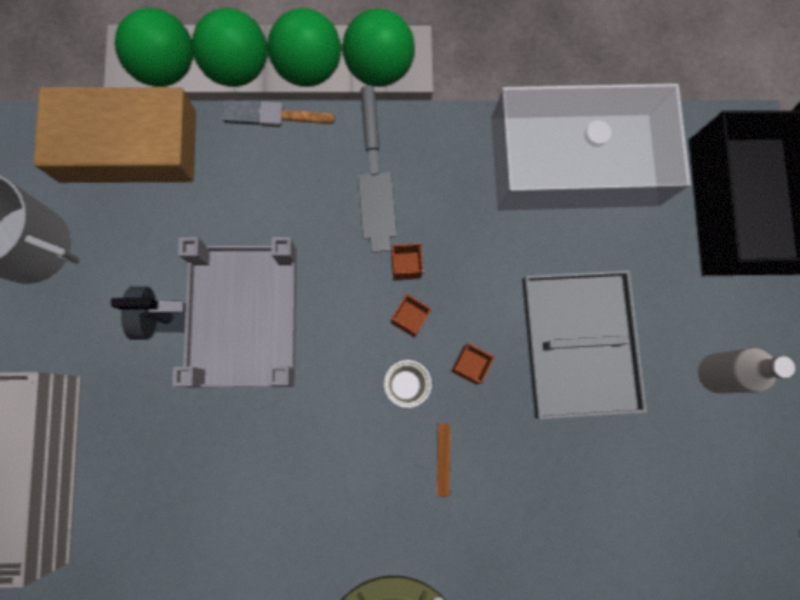

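View pics/scene0.png

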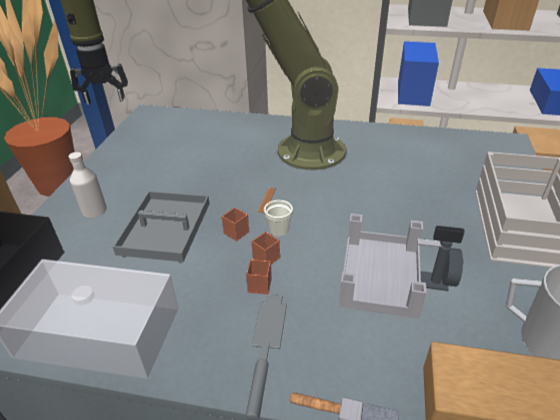

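The top view shows three pots at (407,262), (410,315) and (473,363), the ceramic pot at (406,384), the crate at (240,312) with its latch on the left (+y), and the tray at (585,343). Next I fit poses from the point clouds of both cameras.

```bash
cat >> h.py <<'E'
def rect(pts,lo,hi,box):
    """min-area rectangle of the points in a height band inside an xy box: centre, sizes (x-ish, y-ish), yaw in +-45deg"""
    p=pts[(pts[:,2]>lo)&(pts[:,2]<hi)&(pts[:,0]>box[0])&(pts[:,0]<box[1])&(pts[:,1]>box[2])&(pts[:,1]<box[3])]
    if len(p)<8: return None
    (c,s,a)=cv2.minAreaRect(p[:,:2].astype(np.float32)*1000)
    if a>45: a-=90; s=s[::-1]
    z=np.median(p[:,2]); return np.round([c[0]/1000,c[1]/1000,s[0],s[1],a,len(p),z*1000],4)
def flat(W):
    p=W.reshape(-1,3); return p[~np.isnan(p[:,0])]
E
python3 - <<'E'
from h import *
W={c:flat(np.load(c+"0.npy")) for c in("scene","top")}
W["both"]=np.vstack(list(W.values()))
for c,p in W.items():
    print(c)
    print(" crate posts",rect(p,.078,.092,(.38,.72,.14,.345)))
    print(" crate lo",rect(p,.02,.034,(.38,.72,.14,.345)))
    print(" grip",rect(p,.163,.178,(.4,.7,.25,.5)))
    print(" tray",rect(p,.042,.05,(.3,.7,-.47,-.2)))
    print(" handle",rect(p,.06,.07,(.3,.7,-.47,-.2)))
    q=p[(p[:,2]>.055)&(p[:,2]<.067)&(abs(p[:,1]+.08)<.12)&(p[:,0]>.35)&(p[:,0]<.8)]
    g=np.zeros((450,240),np.uint8); ij=((q[:,:2]-[.35,-.2])*1000).astype(int); g[ij[:,0].clip(0,449),ij[:,1].clip(0,239)]=1
    n,l=cv2.connectedComponents(cv2.dilate(g,np.ones((9,9))))
    lab=l[ij[:,0].clip(0,449),ij[:,1].clip(0,239)]
    for k in range(1,n):
        if (lab==k).sum()>15: print(" pot",rect(q[lab==k],0,1,(0,1,-1,1)))
    print(" ceramic",rect(p,.069,.08,(.35,.52,-.1,.06)))
E
```

```text
scene
 crate posts [ 5.505000e-01  2.493000e-01  2.435287e+02  1.799986e+02 -3.444000e-01
  4.680000e+02  8.367490e+01]
 crate lo [ 5.503000e-01  2.497000e-01  2.459937e+02  1.803156e+02 -5.179000e-01
  7.890000e+02  2.768850e+01]
 grip [  0.5516   0.3792  18.1341  58.9012   1.244  165.     168.8358]
 tray [ 4.912000e-01 -3.311000e-01  2.469203e+02  1.833220e+02  2.509700e+00
  5.640000e+02  4.509460e+01]
 handle [  0.4936  -0.3307  20.1384 132.2542   0.9562 226.      65.4424]
 pot [ 4.06900e-01 -3.36000e-02  3.28336e+01  6.45852e+01  9.52760e+00
  1.19000e+02  6.03176e+01]
 pot [ 4.61100e-01 -1.40800e-01  5.16598e+01  5.37515e+01 -2.73050e+01
  1.41000e+02  5.97598e+01]
 pot [ 4.51100e-01 -2.61000e-02  3.56056e+01  7.43014e+01  7.69700e+00
  6.90000e+01  6.33539e+01]
 pot [ 5.45200e-01 -3.83000e-02  5.17951e+01  5.40203e+01 -3.21316e+01
  1.58000e+02  6.01417e+01]
 pot [ 6.36700e-01 -3.38000e-02  5.50241e+01  5.01622e+01  3.60450e+00
  1.77000e+02  6.05167e+01]
 ceramic [ 4.28800e-01 -2.86000e-02  7.80122e+01  7.47524e+01  1.29660e+00
  1.68000e+02  7.35547e+01]
top
 crate posts [ 5
[... 1274 characters left out ...]
00e-01 -3.313000e-01  2.469203e+02  1.836191e+02  2.509700e+00
  1.235000e+03  4.514070e+01]
 handle [ 4.913000e-01 -3.308000e-01  2.086160e+01  1.323371e+02  2.932100e+00
  5.560000e+02  6.546190e+01]
 pot [ 4.29800e-01 -3.01000e-02  7.76074e+01  7.12973e+01  2.46130e+01
  3.57000e+02  6.03543e+01]
 pot [ 4.59700e-01 -1.40600e-01  5.43951e+01  5.46974e+01 -2.89061e+01
  2.59000e+02  6.05161e+01]
 pot [ 5.43600e-01 -3.83000e-02  5.48841e+01  5.55707e+01 -3.27926e+01
  2.75000e+02  6.08692e+01]
 pot [ 6.36100e-01 -3.45000e-02  5.62078e+01  5.13508e+01  3.60450e+00
  3.03000e+02  6.10781e+01]
 ceramic [ 4.28300e-01 -2.86000e-02  7.89772e+01  7.50709e+01 -1.12130e+00
  3.43000e+02  7.41875e+01]
```

```bash
cat >> h.py <<'E'
C=np.array([.548,.249]); CY=-.55   # crate centre, yaw deg
def quat(psi):
    a=np.radians(psi)/2; return [0,np.cos(a),np.sin(a),0]
def cw(x,y):
    a=np.radians(CY); return C+[x*np.cos(a)-y*np.sin(a),x*np.sin(a)+y*np.cos(a)]
def st(tag=""):
    s=get_state(); q=s["eef_rot"]
    print(tag,round(float(s["time"]),1),"tcp",np.round(s["tcp_pos"],4),"psi",round(float(np.degrees(2*np.arctan2(q[2],q[1]))),1),"w",round(float(s["width"]),4),"F",np.round(s["contact_force"],1),"gf",round(float(s["gripper_force"]),1))
PZ=ctrl.pinch_z
E
python3 - <<'E'
from h import *
L=cw(0,.13);print(L)
def t(n,x,y,z,psis):
    for p in psis:
        j=ctrl.ik([x,y,z],quat(p)); print(n,p,None if j is None else np.round(j,2))
t("latch",*L,.136,[89,120,150,169,-91,-60,-30,-11])
t("latchhi",*L,.22,[89,169,-91,-11])
for sx in(-.052,.052):
  for sy in (-.042,.042): t("slot",*cw(sx,sy),.10,[89.5,-90.5])
t("tray",.4887,-.3315,.039,[92.3,-87.7]); t("seat",*C,.108,[89.5,-90.5]); t("seathi",*C,.2,[89.5,-90.5])
t("C",.6335,-.035,.03,[3.3,-176.7]);t("B",.5405,-.0395,.03,[147,-33]);t("A",.457,-.1418,.03,[151,-29])
E
```

```text
[0.54924789 0.37899401]
latch 89 [-0.1   0.86 -1.09  1.5   0.78  1.26 -1.3 ]
latch 120 [-0.06  0.91 -1.2   1.5   0.86  1.33 -0.82]
latch 150 [-0.05  0.94 -1.27  1.5   0.91  1.37 -0.33]
latch 169 [-0.04  0.96 -1.3   1.5   0.93  1.39 -0.01]
latch -91 [-0.06  0.92 -1.23  1.5   0.88  1.34  1.77]
latch -60 [-0.06  0.92 -1.23  1.5   0.88  1.34  2.31]
latch -30 [-0.94  0.71  0.55  1.51 -0.41  1.04 -2.38]
latch -11 [-0.26  0.72 -0.7   1.5   0.5   1.1  -2.83]
latchhi 89 [-0.08  0.8  -1.18  1.39  0.73  1.43 -1.26]
latchhi 169 [-0.1   0.78 -1.12  1.39  0.7   1.4   0.17]
latchhi -91 [-0.07  0.82 -1.23  1.39  0.77  1.45  1.86]
latchhi -11 [-0.18  0.7  -0.89  1.39  0.54  1.31 -2.85]
slot 89.5 [ 0.14  0.67 -0.94  1.9   0.68  0.93 -1.14]
slot -90.5 [ 0.26  0.8  -1.23  1.9   0.86  1.1   1.81]
slot 89.5 [ 0.03  0.76 -1.04  1.8   0.76  1.04 -1.32]
slot -90.5 [ 0.1   0.85 -1.23  1.8   0.88  1.16  1.71]
slot 89.5 [ 0.07  0.74 -0.78  1.64  0.6   1.02 -0.91]
slot -90.5 [ 0.25  0.93 -1.23  1.63  0.91  1.26  1.97]
slot 89.5 [-0.02  0.82 -0.89  1.54  0.69  1.12 -1.07]
slot -90.5 [ 0.1   0.97 -1.23  1.54  0.93  1.31  1.89]
tray 92.3 [ 0.83  0.69 -0.44  1.81  0.43  0.73  0.19]
tray -87.7 [ 0.42  0.67  0.21  1.82 -0.21  0.67 -2.34]
seat 89.5 [ 0.08  0.74 -0.94  1.72  0.69  1.05 -1.12]
seat -90.5 [ 0.18  0.88 -1.23  1.72  0.88  1.21  1.85]
seathi 89.5 [ 0.2   0.77 -1.27  1.6   0.75  1.34 -1.18]
seathi -90.5 [ 0.19  0.75 -1.23  1.6   0.72  1.31  1.99]
C 3.3 [ 0.15  0.73 -0.23  1.7   0.23  0.74 -1.7 ]
C -176.7 [ 0.51  0.88 -0.9   1.69  0.81  0.99  0.94]
B 147 [ 0.51  0.74 -0.78  1.95  0.75  0.77  0.29]
B -33 [ 0.08  0.62 -0.08  1.95  0.08  0.57 -2.2 ]
A 151 [ 0.72  0.65 -0.71  2.11  0.73  0.64  0.56]
A -29 [ 0.29  0.56 -0.06  2.12  0.07  0.46 -1.9 ]
```

```bash
cat >> h.py <<'E'
def turn(xy,z,p0,p1,n=8):
    for p in np.linspace(p0,p1,n+1)[1:]:
        ctrl.movep([*xy,z],quat(p))
E
python3 - <<'E'
from h import *
L=cw(0,.13)
ctrl.movep([.45,0,.35],quat(80)); ctrl.movep([*L,.26],quat(90+CY)); st("above")
ctrl.movel([*L,.137]); st("at")
ctrl.close_gripper(40); st("closed")
turn(L,.137,90+CY,90+CY+82); st("turned")
ctrl.ungrasp(); ctrl.pause(.3); st("open")
ctrl.movel([*L,.26]); ctrl.movep([.42,.1,.4],quat(90)); st()
im,W=cloud("top"); np.save("t1.npy",W); cv2.imwrite("pics/t1.png",im[90:330,40:480])
p=flat(W)
print(rect(p,.163,.178,(.4,.7,.25,.5)), rect(p,.118,.13,(.4,.7,.25,.5)))
E
```

```text
above 4.6 tcp [0.5503 0.3774 0.2605] psi 89.3 w 0.0855 F [ 1.  -0.7  0.2] gf 0.0
at 5.5 tcp [0.5496 0.3794 0.1381] psi 89.4 w 0.0855 F [-0.4  0.4  0. ] gf 0.0
closed 6.2 tcp [0.5484 0.3791 0.1373] psi 89.5 w 0.0133 F [-5.4 -1.6  3.6] gf 41.3
turned 8.4 tcp [0.5488 0.3794 0.1373] psi 171.5 w 0.0132 F [-3.7 -1.   4.9] gf 41.4
open 9.4 tcp [0.5492 0.379  0.137 ] psi 171.5 w 0.0852 F [ 0.1 -0.4 -0.6] gf 0.0
 11.6 tcp [0.4203 0.1001 0.3998] psi 90.1 w 0.0855 F [ 0.8 -0.3 -0.5] gf 0.0
[  0.5482   0.3776  58.7893  14.3105 -10.1053 181.     170.0707] [  0.5729   0.3717  72.6564  16.9996  -4.334  147.     125.184 ]
```

View pics/t1.png

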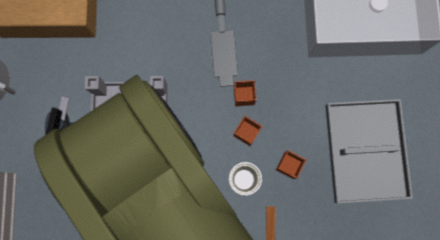

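The bar now lies at −10°, which is 80° from shut, so the latch is open (grip at pixel (55,120) in the crop). The three pots haven't moved. Next I pack the pots, locating each one again before grasping it.

```bash
sed -i 's/^C=np.array.*/C=np.array([.5475,.249]); CY=-.55/' h.py
cat >> h.py <<'E'
def pots(p,box=(.36,.78,-.22,.12)):
    q=p[(p[:,2]>.054)&(p[:,2]<.068)&(p[:,0]>box[0])&(p[:,0]<box[1])&(p[:,1]>box[2])&(p[:,1]<box[3])]
    ij=((q[:,:2]-[box[0],box[2]])*1000).astype(int); g=np.zeros((500,500),np.uint8); g[ij[:,0],ij[:,1]]=1
    n,l=cv2.connectedComponents(cv2.dilate(g,np.ones((9,9)))); lab=l[ij[:,0],ij[:,1]]
    out=[rect(q[lab==k],0,1,(0,1,-1,1)) for k in range(1,n) if (lab==k).sum()>30]
    return [r for r in out if r is not None and max(abs(r[2]-50),abs(r[3]-50))<5]
def pick_place(r,closing,slot,G=.019):
    """r: pot from pots(); closing: direction (deg) along which the fingers close"""
    psi=(closing+90)%180
    xy=r[:2]
    ctrl.movep([*xy,.14],quat(psi)); ctrl.movel([*xy,G]); ctrl.close_gripper(35); st("gripped")
    if not .045<get_state()["width"]<.056: print("BAD GRASP"); return False
    ctrl.movel([*xy,.18],max_speed=.25)
    s=cw(*slot); ctrl.movep([*s,.18],quat(90+CY)); ctrl.movel([*s,.07]); ctrl.movel([*s,G+.0075],max_speed=.06); st("down")
    ctrl.ungrasp(); ctrl.movel([*s,.19],max_speed=.3); return True
E
python3 - <<'E'
from h import *
ctrl.movep([.5475,.249,.25],quat(90))
for tgt,dirn,slot in(((.6335,-.035),90,(.052,-.042)),((.5405,-.0395),0,(-.052,-.042))):
    im,W=cloud("top"); P=pots(flat(W)); print(P)
    r=min(P,key=lambda r:np.hypot(*(r[:2]-tgt)))
    a=r[4]+90 # closing across y-ish sides
    if not pick_place(r,a,slot): break
st()
im,W=cloud("top"); print(pots(flat(W))); cv2.imwrite("pics/t2.png",im[90:330,40:480])
E
```

```text
[array([  0.4577,  -0.1421,  48.0513,  49.468 , -29.4858,  79.    ,
        61.5326]), array([ 6.33700e-01, -3.51000e-02,  5.10358e+01,  5.00035e+01,
        3.38250e+00,  1.25000e+02,  6.13966e+01])]
gripped 15.3 tcp [ 0.6343 -0.0351  0.0199] psi 3.4 w 0.0496 F [-2.1 -0.9  6.2] gf 37.4
down 18.8 tcp [0.5991 0.2067 0.0263] psi 89.5 w 0.0498 F [ 0.5 -0.2 -0. ] gf 36.9
[]Traceback (most recent call last):
  File "<stdin>", line 5, in <module>
ValueError: min() iterable argument is empty
```

```bash
cat > s.py <<'E'
from h import *
for tgt,dirn,slot in(((.5405,-.0395),0,(-.052,-.042)),((.457,-.142),0,(-.052,.042))):
    ctrl.movep([.42,.1,.4],quat(90)); 
    im,W=cloud("top"); P=pots(flat(W)); print(P)
    r=min(P,key=lambda r:np.hypot(*(r[:2]-tgt)))
    if np.hypot(*(r[:2]-tgt))>.02: print("moved?"); break
    if not pick_place(r,r[4]+90,slot): break
ctrl.movep([.3,-.45,.35],quat(90)); st()
im,W=cloud("top"); np.save("t2.npy",W); p=flat(W); print(pots(p)); cv2.imwrite("pics/t2.png",im[90:330,40:480])
print("crate",rect(p,.078,.092,(.38,.72,.14,.345)))
print("tray",rect(p,.042,.05,(.3,.7,-.47,-.2)),rect(p,.06,.07,(.3,.7,-.47,-.2)))
E
python3 s.py
```

```text
[array([  0.4567,  -0.1419,  50.4945,  49.5574, -29.1111, 123.    ,
        61.422 ]), array([ 5.40200e-01, -3.96000e-02,  5.03513e+01,  4.97397e+01,
       -3.27958e+01,  1.22000e+02,  6.12019e+01])]
gripped 23.8 tcp [ 0.5407 -0.0396  0.0197] psi 147.2 w 0.0496 F [-0.5 -1.6  5.9] gf 37.1
down 27.5 tcp [0.495  0.2077 0.0263] psi 89.5 w 0.0496 F [-0.   0.5 -0.9] gf 36.5
[array([  0.4566,  -0.1416,  49.8805,  49.7928, -28.9952, 125.    ,
        60.8848])]
gripped 32.4 tcp [ 0.457  -0.1418  0.0196] psi 151.0 w 0.0495 F [-0.7  0.4  6.2] gf 36.5
down 36.5 tcp [0.4959 0.2917 0.0263] psi 89.5 w 0.0494 F [ 0.3 -0.5 -1.8] gf 36.5
 40.4 tcp [ 0.3008 -0.4494  0.3498] psi 90.1 w 0.0852 F [-0.2 -0.1 -0.5] gf 0.0
[]
crate [ 5.469000e-01  2.487000e-01  2.396982e+02  1.816089e+02 -7.865000e-01
  4.870000e+02  8.455080e+01]
tray [ 4.883000e-01 -3.319000e-01  2.404543e+02  1.817522e+02  2.369100e+00
  6.620000e+02  4.540520e+01] [  0.4879  -0.3311  14.07   131.7196   2.4167 330.      65.4181]
```

View pics/t2.png

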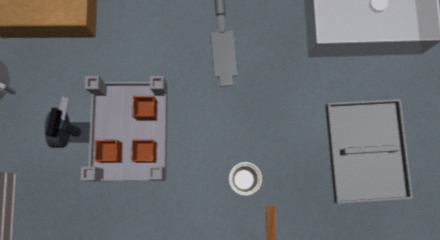

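All three pots stand in the crate, at (145,107), (107,151) and (144,151) in the crop. No pot is left on the bench, and the tray and ceramic pot haven't moved. Next is the tray.

Run:
```python
from h import *
T=np.array([.4884,-.3317])
ctrl.movep([*T,.14],quat(92.4)); ctrl.movel([*T,.040]); st("at")
ctrl.close_gripper(100); ctrl.pause(.2); st("grip")
ctrl.movel([*T,.09],max_speed=.06); st("lift")
ctrl.movel([*T,.25],max_speed=.15)
ctrl.movep([.55,-.05,.3],quat(91)); 
ctrl.movep([*C,.22],quat(90+CY)); ctrl.movel([*C,.15],max_speed=.1); ctrl.pause(.3); st("over")
im,W=cloud("scene"); cv2.imwrite("pics/s1.png",cv2.resize(im[180:330,300:500],(800,600)))
im,W=cloud("top"); p=flat(W); cv2.imwrite("pics/t3.png",im[90:330,40:480])
print("tray rim",rect(p,.147,.165,(.38,.72,.14,.345)))
```

```text
at 42.4 tcp [ 0.4888 -0.3323  0.0409] psi 92.4 w 0.0856 F [0.4 0.5 0.9] gf 0.0
grip 43.3 tcp [ 0.4885 -0.3318  0.0404] psi 92.4 w 0.0123 F [-1.3  0.7  5.3] gf 97.7
lift 44.3 tcp [ 0.4881 -0.3316  0.0897] psi 92.4 w 0.012 F [ 0.4  0.1 -3.4] gf 97.5
over 49.0 tcp [0.5477 0.2491 0.1505] psi 89.5 w 0.0123 F [ 0.7 -0.  -2.7] gf 97.5
tray rim [ 5.451000e-01  2.369000e-01  2.679188e+02  1.611695e+02 -1.117420e+01
  3.950000e+02  1.553165e+02]
```

View pics/s1.png

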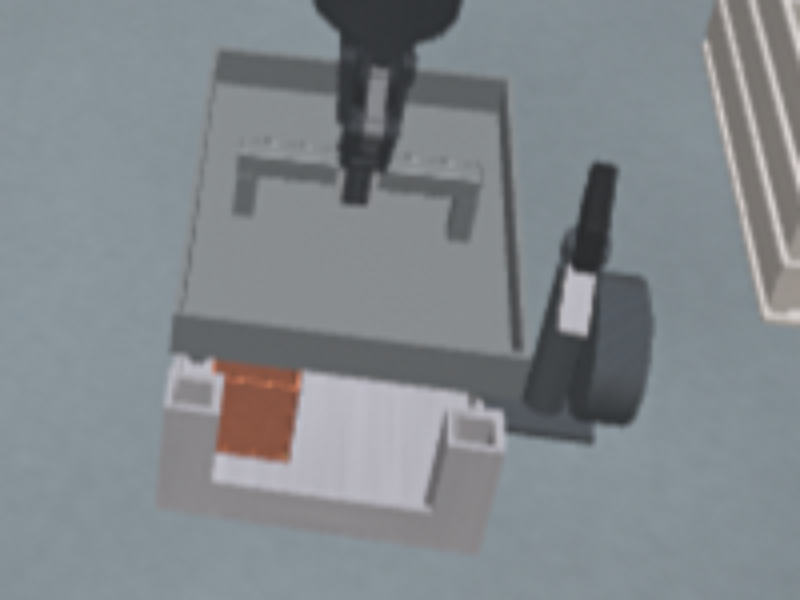

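The tray is level and lined up over the posts. The near sockets are at (195,388) and (470,428), with the lugs just behind them. Now I lower it while watching the force.

Run:
```python
from h import *
for z in (.135,.126,.122,.118,.115,.112,.1105,.109):
    ctrl.movel([*C,z],max_speed=.03); st(z)
    F=get_state()["contact_force"]
    if abs(F[2]+2.7)>18 or np.hypot(F[0],F[1])>20: print("STOP"); break
```

```text
0.135 49.7 tcp [0.5475 0.249  0.1349] psi 89.5 w 0.0121 F [ 0.6 -0.5 -3.2] gf 97.5
0.126 50.2 tcp [0.5474 0.2489 0.1258] psi 89.5 w 0.0121 F [-0.4  0.2 -3.9] gf 97.5
0.122 50.4 tcp [0.5473 0.2489 0.1218] psi 89.5 w 0.0118 F [ 0.2 -0.5 -3.6] gf 97.5
0.118 50.7 tcp [0.5473 0.2489 0.1177] psi 89.4 w 0.0122 F [-0.7  0.6 -4.4] gf 97.5
0.115 51.0 tcp [0.5474 0.2489 0.1148] psi 89.4 w 0.0122 F [ 0.1 -0.2 -4.1] gf 97.5
0.112 51.2 tcp [0.5474 0.2489 0.1118] psi 89.5 w 0.0125 F [-0.2  0.3 -3.9] gf 97.5
0.1105 51.5 tcp [0.5474 0.249  0.1104] psi 89.5 w 0.0125 F [ 1.5  0.  -3.9] gf 97.5
0.109 51.7 tcp [0.5477 0.2492 0.1095] psi 89.5 w 0.0121 F [-1.5 -0.3  1.7] gf 98.0
```

Contact came at the expected seating height. Release, retreat and check before shutting the latch.

Run:
```python
from h import *
ctrl.ungrasp(); ctrl.pause(.3); ctrl.movel([*C,.22]); ctrl.movep([.4,-.1,.4],quat(90)); st()
im,W=cloud("top"); p=flat(W); cv2.imwrite("pics/t4.png",im[90:330,40:480])
print("rim",rect(p,.108,.12,(.38,.72,.14,.345)),"handle",rect(p,.128,.142,(.38,.72,.14,.345)))
print("grip",rect(p,.163,.178,(.4,.7,.25,.5)))
im,W=cloud("scene"); cv2.imwrite("pics/s2.png",cv2.resize(im[180:330,300:500],(800,600)))
```

```text
55.2 tcp [ 0.4004 -0.0994  0.3995] psi 90.1 w 0.0857 F [0.5 1.4 0.2] gf 0.0
rim [ 5.476000e-01  2.491000e-01  2.407441e+02  1.812707e+02 -4.824000e-01
  9.260000e+02  1.145287e+02] handle [ 5.471000e-01  2.484000e-01  1.416990e+01  1.304426e+02 -8.369000e-01
  4.230000e+02  1.349275e+02]
grip [  0.5477   0.3778  59.5508  15.3987  -8.245  212.     169.4957]
```

View pics/s2.png

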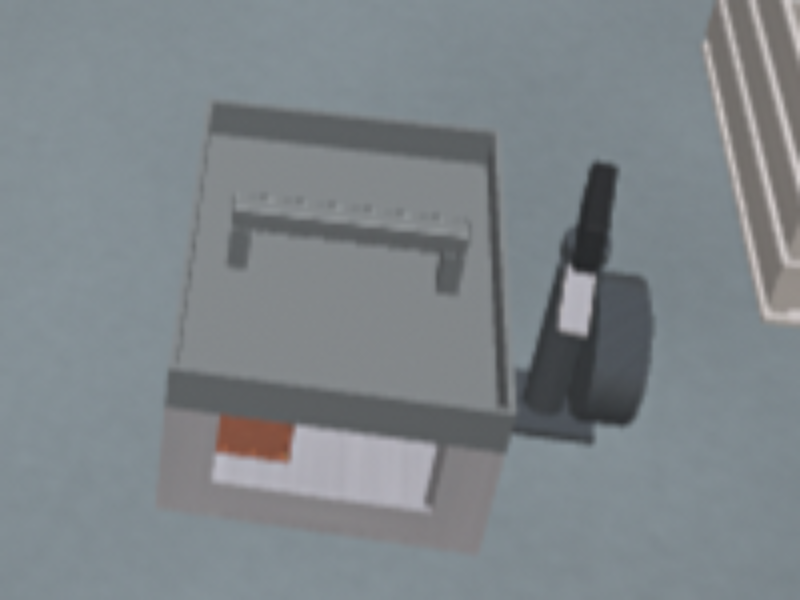

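The tray is seated: its rim is at 114.5 mm, and the gap to the post tops at (180,400) and (470,445) is closed. Now I shut the latch.

Run:
```python
from h import *
L=np.array([.5486,.3790]); o=90+CY+80
ctrl.movep([.45,.1,.35],quat(110)); ctrl.movep([*L,.26],quat(o)); st("above")
ctrl.movel([*L,.138]); ctrl.close_gripper(40); st("closed")
turn(L,.138,o,90+CY-1); st("turned")
ctrl.ungrasp(); ctrl.pause(.3); st("open")
ctrl.movel([*L,.26]); ctrl.movep([.45,0,.4],quat(90)); ctrl.movep([.3,-.4,.35],quat(90)); st()
im,W=cloud("top"); p=flat(W); cv2.imwrite("pics/t5.png",im[90:330,40:480])
print("rim",rect(p,.108,.118,(.38,.72,.14,.345)),"handle",rect(p,.128,.142,(.38,.72,.14,.345)))
print("grip",rect(p,.163,.178,(.4,.7,.25,.5)))
im,W=cloud("scene"); cv2.imwrite("pics/s3.png",im)
```

```text
above 57.3 tcp [0.5496 0.3773 0.2608] psi 169.2 w 0.0856 F [-0.4 -1.   0.4] gf 0.0
closed 58.9 tcp [0.5486 0.3794 0.1382] psi 169.5 w 0.0135 F [0.  1.4 1.3] gf 40.6
turned 61.1 tcp [0.5483 0.3791 0.1382] psi 89.2 w 0.0135 F [-1.4  0.2  6.5] gf 41.5
open 62.0 tcp [0.5486 0.379  0.138 ] psi 88.5 w 0.0853 F [-0.2  0.5  0.4] gf 0.0
 66.1 tcp [ 0.3013 -0.399   0.3501] psi 90.1 w 0.0854 F [ 0.4 -0.1 -0. ] gf 0.0
rim [ 5.476000e-01  2.492000e-01  2.408384e+02  1.810921e+02 -5.026000e-01
  8.840000e+02  1.144815e+02] handle [ 5.472000e-01  2.609000e-01  1.417780e+01  1.555618e+02 -6.141000e-01
  4.320000e+02  1.346803e+02]
grip [  0.5477   0.3774  13.3737  58.7963  -0.7453 202.     169.3803]
```

View pics/s3.png

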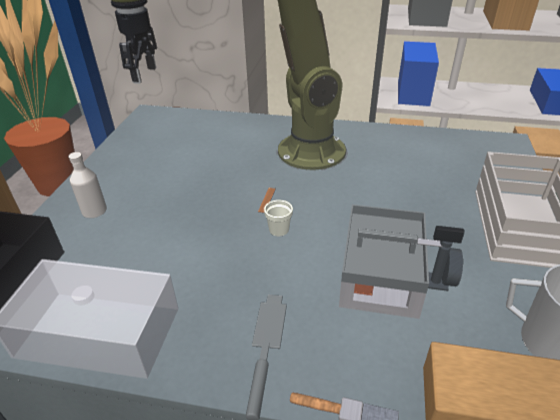

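The latch is shut with its tongue over the tray rim at (430,241). The tray is seated, the ceramic pot is where it started at (279,217), and the arm is clear.

```bash
python3 -c "
from station import ticket
print(ticket.close_job())"
```

```text
the job is handed in; nothing more can be done
None
```

I packed the three pots that were present, seated the tray, shut the latch over its rim, left the ceramic pot untouched, and handed the job in; the hand-in call gave no verdict.

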